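Load the source slide into the shielded counter with the push stick

ROBOT

A 6-joint arm with a two-finger parallel gripper is mounted at the origin on a cart in front of the work surface, level with it; the furniture and walls round the work are solid. World frame = base frame: x ahead of the robot, y to its left, z up, the work surface at z = 0. Lengths are in m, angles in rad, forces in N, time in s.
With the tool pointing down it reaches from about 0.3 to 1 m from the base axis. Payload 5.1 kg.
Tool frame: the origin (TCP) lies at the very end of the fingers, on their centre line; the grasp point (between the pads) lies grip_depth behind it (grip_depth is the distance from the TCP to the grasp point, in m); z points along the fingers, x is the direction in which the jaws open and shut, and the axes are right-handed (so a half turn about z gives the same grasp; the last joint's range is limited). The gripper opens to 95 mm and grips with 3 to 60 N. Pads are 20 mm wide; open, the fingers measure 119 mm over their backs; the gripper's body (75 mm by 180 mm) begins 59 mm behind the grasp point.
Start: joints at [1.099, 0.124, 1.65, -0, 1.367, -0.083], TCP at [0.246, 0.601, 0.215] pointing down, gripper open.
Joint ranges: [-2.61, 2.61], [-1.02, 2.33], [0.03, 2.71], [-1.35, 4.49], [0.32, 2.68], [-2.91, 2.91]. Speed limits (rad/s): [2.57, 2.57, 3.14, 3.14, 3.14, 3.14].

INTERFACE

Orientations are given as a 3x3 rotation matrix whose columns are the frame's x, y, z axes.
In Python, from plant import * gives the robot as it stands.
- The arm moves only by the tool servo_tool, never from a script. Its argument "steps" is a list of rows, each an object with "offset": the shift along the tool's x, y, z normalised to -1 to 1, where 1 is 600 mm, a list of three; "yaw": the turn about the tool's z normalised to -1 to 1, where 1 is 180 degrees; "claw": the opening, from -1 (shut) to 1 (fully open), so that 0 is half open. A call has 1 to 12 rows; each row shifts and turns the commanded pose from where the row before left it, along the tool's axes as they then stand; what a row does not reach is not made up. A row lasts 1/8 s, in which the tool goes at most 62.5 mm and 10.7 degrees, less where a joint would pass 70% of its speed; a pose out of reach is approached as far as the arm can. A call with a number of a shift or a turn outside -1 to 1 is refused whole. A call with a gripper value outside its range is refused whole. The fingers move at their own pace and stop on an object; the grip force is fixed at half the most. Time passes only in rows, so rows that do not move let the fingers close. It gives the time, the measured TCP pose, the force and the opening at its end, in the units of the state.
- get_obs(): the state, without advancing time (a new reading comes with each control period).
- get_image(name): name is "scene" or "top" or "wrist"; returns a dict with "color" (480x640x3 uint8, red, green, blue), "fx", "fy", "cx", "cy" (pixels), "dist" ([k1, k2, p1, p2, k3] as OpenCV has them; the pictures are not rectified), "R" (3x3) and "t" (3): a world point X has camera coordinates R X + t. Camera axes: x right, y down, z forward; pixel columns grow to the right and rows downward; lengths in m; the calibration is good to about 2 mm. A picture is of the moment at which its call begins. There is no depth.
- job_done(): hands the job in, once; it reports no verdict.
Trained networks look in the newest picture that a camera, given by its name, has taken for a name from the list of things; names that differ only in an ending like _2 or _b are one class to them, and where a whole thing is asked for, a point or a joint stands for the part that bears it (a point fixed in the world has none). Each returns a list of dicts, best first, with "confidence" (0 to 1); they miss things now and then, are a little off and sometimes report something else, mostly with a low value. They report only what shows in the picture. A call takes as long as a camera call. They do not tell look-alikes from the thing itself.
- spot_in(camera, name): "uv" ([column, row] in pixels, amid what is visible of it).
The state is a dict: "t": time; "joints": joint angles; "joint_velocities": joint speeds; "tau": joint torques, N m; "tool_pos": TCP position; "eef_rot": TCP orientation; "wrist_force": force on the tool from outside, world axes, zero at the start; "torque": the same for the moment, N m; "opening": finger opening in m.
Only numpy, scipy, OpenCV 4.12 (cv2) and the standard library are available. Lean on these libraries where they do the work, as an engineer would, in place of code of your own. Each camera call takes 0.05 s, during which the arm holds its last target.

TASK

Load the check-source slide into the shielded counter for the daily check: take the push stick by its upright grip and, with the end of its bar, feed the slide out of the loading bay and through the guide channel until it goes home and the hidden spring catch has snapped in behind it, so that it stays in when the stick is drawn back. Push gently (the slide is a thin sealed source, never lean on it with more than 25 N), never touch the slide with the gripper itself, and do not disturb the things standing about. Finally draw the stick right out and lay it flat on the worktop, clear of the counter.

Things in the scene. Friction and masses are not known exactly. Their poses are not given: they have to be found in the camera images.
- counter: Shielded counter, fixed on the worktop, place and heading differ. Origin at worktop height on the tunnel's centre line, 20 mm inside its mouth; x = feed direction, y left of it, z up. Base plate 6 mm thick, 100 mm wide, x -144 to 111 mm. Grey shield block x -20 to 90, 90 wide, 64 high, under an upright detector can (60 mm diameter at x = 36, top z = 132). Black knob behind, to x = 158.
- loading_bay (a point): Middle of the loading bay's floor (counter x = -93.5 mm, z = 6 mm). The bay runs 43 mm fore and aft of it, 44 mm wide between two steel fences 14 mm high (tops at z = 20 mm), open above and at the rear. In front of it a funnel, same height, open above, narrows straight from 44 mm (counter x = -52) to 27 mm (x = -20). Axes as the counter's.
- tunnel_mouth (a point): Middle of the tunnel mouth's floor (counter x = -20 mm, z = 6 mm); the straight tunnel is 27 mm wide and 17 mm high and holds a spring catch and a spring ejector, hidden. The passing slide presses the ramped catch into the +y wall; it snaps out behind the slide's rear, its tip 9 mm off the centre line. Pushing takes a few N at first, 8 to 13 N just before the catch. Axes as the counter's.
- count_position (a point): Nominal place of the seated slide's origin (counter x = 36 mm, z = 6 mm). Catch and ejector are set anew each day, unmeasured: a caught slide's origin lies within 12 mm fore or aft of this point. 2.5 mm past the catch stands a stiff rubber buffer (6 N/mm). The ejector pushes 2.5 N at first touch, 7 N at the catch; it drives an uncaught slide back up to 27 mm when the stick leaves it.
- source_slide: The source slide: plain aluminium block 40 x 25 x 12 mm (x, y, z), about 60 g, a round dark disc let into its top; front corners (+x) rounded 3 mm, rear corners square. Origin: centre of its underside; x = its long axis, forward. At the start it lies loose in the loading bay of the counter, up to about 0.25 rad askew.
- push_stick: The push stick, loose on the worktop to the right of the counter, about 150 g: flat steel bar 12 mm wide, 8 mm high, its blunt end 200 mm ahead of the origin; at the rear a black foot 56 x 36 x 8 mm centred on the origin and on it the black upright grip, 46 mm long (x), 16 mm thick (y), up to z = 52 mm. Origin: on the underside, under the grip; x = along the bar to its pushing end, z up.
- stick_tip (a point): Middle of the blunt pushing end of the push stick's bar (4 mm above the underside, 200 mm ahead of the stick's origin); axes as the stick's.
- lab_timer: Bystander: white bench timer 64 x 62 x 19 mm; origin at the centre of its underside.
- amber_vial: Bystander: upright amber vial with black cap, 28 mm diameter, 62 mm high, beyond the counter; origin at the centre of its underside.
- dropper_bottle: Bystander: upright dropper bottle, 26 mm diameter, 66 mm high, beyond the counter; origin at the centre of its underside.
- vortex_mixer: Bench mixer, heavy, does not move: 150 x 118 x 147 mm (x, y, z, plus a dial standing 13 mm out of its front, toward the robot), behind the gap between push stick and counter; keep the swinging stick clear of it. Origin at the centre of its underside.
Things that resemble listed ones, but are neither listed nor needed, are in the scene too. What is shaped like the source_slide but red is not meant.

How it is judged:
On the way:
1. the push stick has fed the slide into the mouth of the tunnel (x of source_slide in the frame of counter above -0.035 m and contact force between push_stick and source_slide above 0.2 N).
At the end, for the whole second after the job is handed in: The slide rests in line in the tunnel, held by the catch (its origin over 22.5 mm past the counter's origin, which only a caught slide keeps); the push stick lies flat and still on the worktop itself, not touching the counter (x of source_slide in the frame of counter above 0.0225 m and z of source_slide in the frame of counter below 0.009 m and angle between the x axis of source_slide and the x axis of counter, either way round below 0.12 rad and linear speed of each of source_slide, push_stick below 0.01 m/s and contact force between push_stick and counter below 0.05 N and height (world z) of push_stick below 0.004 m and angle between push_stick's own z axis and vertical below 0.08 rad).
It fails at once if the stick pressed on the slide with more than 25 N (contact force between push_stick and source_slide above 25 N).
It fails at once if the robot itself touched the source slide (contact force between any of the fingers, the arm and source_slide above 0.3 N).
It fails at once if a bystander was knocked or shifted by more than 2 cm (distance of any of lab_timer, amber_vial, dropper_bottle from where it was at the start of the episode above 0.02 m).
It also fails if it takes over 67 s, if anything falls off the work surface, if the arm or the gripper's body presses on something with over 40 N, if the wrist force passes 120 N, or if a joint passes its speed limit or range.

## Working session

There is one attempt and no reset: what is moved stays moved. The work goes in short steps, Python scripts to look and compute and a tool call to move; the robot and the scene stay as the last step left them, time stands still between calls to the robot, and variables do not carry over. Pictures are saved under pics/ and viewed, and the job is handed in when it is done.

Besides the shell and the picture viewer there is one more tool, called as name([rows], argument=value, ...), one row to a line, values as JSON. servo_tool: Moves the arm, as the interface text tells. Its arguments: {"type":"object","properties":{"steps":{"type":"array","items":{"type":"object","properties":{"offset":{"type":"array","items":{"type":"number"}},"yaw":{"type":"number"},"claw":{"type":"number"}}}}},"required":["steps"]}

```bash
mkdir -p pics; ls
cat > h.py <<'E'
from plant import *
import numpy as np, cv2
def snap(n,f):
    im=get_image(n); cv2.imwrite('pics/'+f,im['color'][:,:,::-1]); return im
E
python3 - <<'E'
from h import *
import pickle
o=get_obs(); print({k:np.round(v,3).tolist() for k,v in o.items()})
for n in ['scene','top','wrist']:
    im=snap(n,n+'0.png'); pickle.dump(im,open(n+'0.pkl','wb'))
    print(n,im['fx'],im['cx'],im['cy'],im['dist'],np.round(-im['R'].T@im['t'],3),np.round(im['R'],2).tolist())
    for k in ['counter','source_slide','push_stick','vortex_mixer','lab_timer','amber_vial','dropper_bottle','loading_bay','stick_tip','tunnel_mouth']:
        print(k,[(np.round(d['uv']).tolist(),round(d['confidence'],2)) for d in spot_in(n,k)])
print(get_obs()['t'])
E
```

```text
pics
{'t': 0.0, 'joints': [1.099, 0.125, 1.652, -0.0, 1.367, -0.083], 'joint_velocities': [-0.001, 0.0, 0.0, -0.0, 0.0, 0.001], 'tau': [-0.001, -41.761, -35.993, 0.077, 0.049, -0.0], 'tool_pos': [0.246, 0.601, 0.213], 'eef_rot': [[0.379, 0.925, -0.001], [0.925, -0.379, -0.002], [-0.002, -0.0, -1.0]], 'wrist_force': [0.345, -0.41, 0.284], 'torque': [-0.025, -0.025, -0.037], 'opening': 0.095}
scene 590.251584807059 326.4288947912398 238.8911191150798 [0.02976276 0.         0.         0.         0.        ] [-0.235 -0.623  0.784] [[0.64, -0.76, 0.02], [-0.44, -0.4, -0.8], [0.62, 0.51, -0.6]]
counter [([304.0, 231.0], 0.91)]
source_slide [([338.0, 254.0], 0.57), ([331.0, 296.0], 0.47), ([437.0, 325.0], 0.16)]
push_stick [([436.0, 327.0], 0.57)]
vortex_mixer []
lab_timer [([183.0, 225.0], 0.64)]
amber_vial [([379.0, 212.0], 0.8)]
dropper_bottle [([361.0, 194.0], 0.73)]
loading_bay [([307.0, 231.0], 0.56)]
stick_tip [([434.0, 325.0], 0.94)]
tunnel_mouth [([303.0, 232.0], 0.94)]
top 561.2534945451143 323.0047502382357 242.26002029137558 [-0.17291991  0.          0.          0.          0.        ] [0.302 0.006 1.425] [[0.01, -1.0, 0.01], [-0.98, -0.01, -0.19], [0.19, -0.01, -0.98]]
counter [([297.0, 252.0], 0.74)]
source_slide [([333.0, 255.0], 0.73), ([360.0, 292.0], 0.5)]
push_stick [([439.0, 272.0], 0.69)]
vortex_mixer []
lab_timer [([197.0, 308.0], 0.69), ([295.0, 254.0], 0.4)]
amber_vial []
dropper_bottle [([294.0, 173.0], 0.67)]
loading_bay []
stick_tip [([441.0, 276.0], 0.94)]
tunnel_mouth [([298.0, 250.0], 0.93)]
wrist 392.21222213038146 320.7766044187938 244.25116467397245 [-0.02078262  0.          0.          0.          0.        ] [0.177 0.63  0.385] [[0.38, 0.93, 0.0], [0.89, -0.37, 0.26], [0.24, -0.1, -0.96]]
counter []
source_slide []
push_stick []
vortex_mixer []
lab_timer []
amber_vial []
dropper_bottle []
loading_bay []
stick_tip []
tunnel_mouth []
1.65
```

View pics/scene0.png

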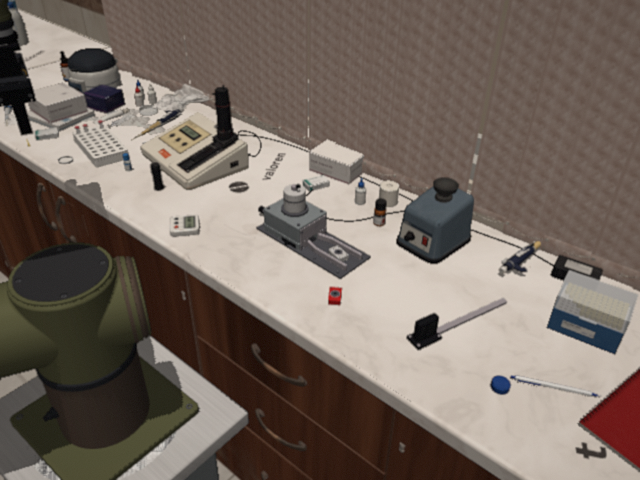

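View pics/top0.png

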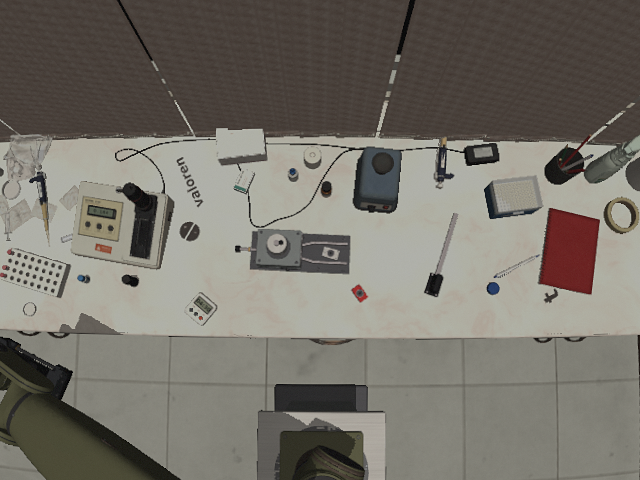

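Run:
```python
import cv2
a=cv2.imread('pics/top0.png')[150:350,240:500]; cv2.imwrite('pics/topc.png',cv2.resize(a,None,fx=3,fy=3,interpolation=cv2.INTER_CUBIC))
a=cv2.imread('pics/scene0.png')[170:370,240:500]; cv2.imwrite('pics/scenec.png',cv2.resize(a,None,fx=3,fy=3,interpolation=cv2.INTER_CUBIC))
```

```text
(no output)
```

View pics/topc.png

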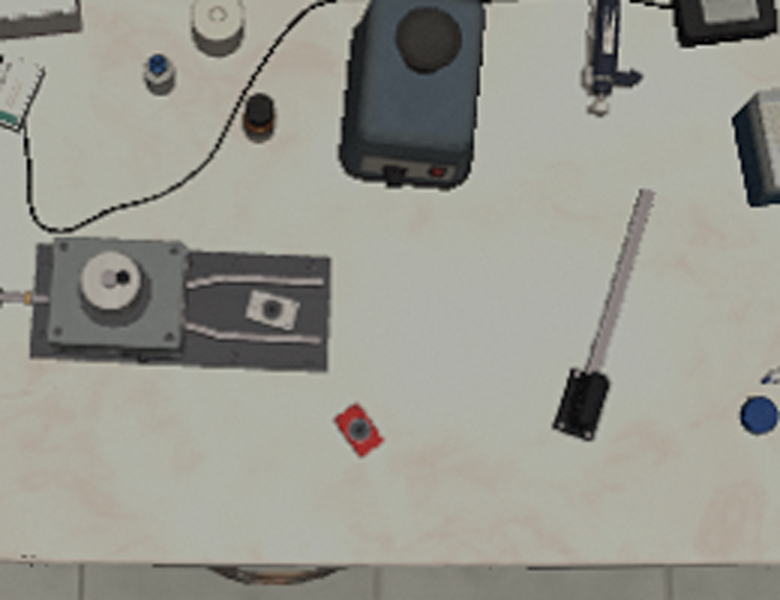

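View pics/scenec.png

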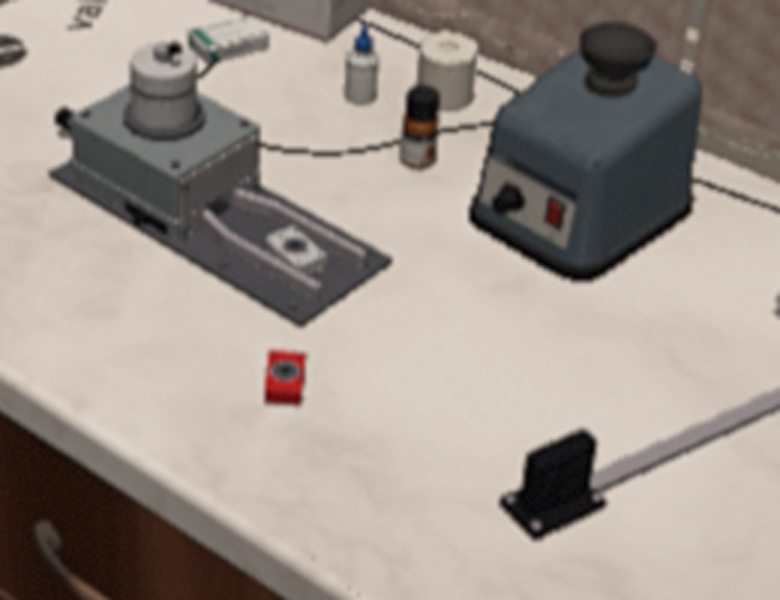

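```bash
cat >> h.py <<'E'
def ray(im,uv):
    K=np.array([[im['fx'],0,im['cx']],[0,im['fy'],im['cy']],[0,0,1]])
    p=cv2.undistortPoints(np.array([[uv]],float),K,np.array(im['dist']))[0,0]
    R=np.array(im['R']);t=np.array(im['t'])
    return -R.T@t, R.T@np.array([p[0],p[1],1])
def onz(im,uv,z):
    c,d=ray(im,uv); return (c+d*(z-c[2])/d[2])[:2]
def proj(im,X):
    K=np.array([[im['fx'],0,im['cx']],[0,im['fy'],im['cy']],[0,0,1]])
    R=np.array(im['R']);t=np.array(im['t'])
    return cv2.projectPoints(np.atleast_2d(np.array(X,float)),cv2.Rodrigues(R)[0],t,K,np.array(im['dist']))[0][:,0]
E
cat > m.py <<'E'
from h import *
import pickle
top=pickle.load(open('top0.pkl','rb')); sc=pickle.load(open('scene0.pkl','rb'))
ct=lambda p:[(p[0]+.5)/3-.5+240,(p[1]+.5)/3-.5+150]
cs=lambda p:[(p[0]+.5)/3-.5+240,(p[1]+.5)/3-.5+170]
P=lambda p,z:onz(top,ct(p),z).round(4)
S=lambda p,z:onz(sc,cs(p),z).round(4)
print('plate',[P(p,.006) for p in [(330,258),(327,371),(30,358),(37,243)]])
print('plate scene',[S(p,.006) for p in [(391,261),(302,325),(50,173)]])
print('fence ends top',P((322,282),.02),P((320,341),.02), 'scene',S((367,254),.02),S((320,285),.02))
print('slide',[P(p,.018) for p in [(252,288),(299,301),(292,329),(246,315)]])
print('slide scene',[S(p,.018) for p in [(281,225),(329,247),(314,268),(266,245)]])
print('tip',P((646,190),.008),S((780,395),.008),'foot',[P(p,.008) for p in [(571,368),(610,373),(592,440),(553,430)]],'red',P((358,430),.012))
print('mixer front',[P(p,.03) for p in [(340,180),(470,187)]])
print('foot scene',[S(p,.008) for p in [(605,505),(538,537),(501,502)]])
E
python3 m.py
```

```text
plate [array([ 0.5944, -0.0707]), array([ 0.4963, -0.068 ]), array([0.5053, 0.185 ]), array([0.6055, 0.1821])]
plate scene [array([ 0.5934, -0.0702]), array([ 0.4967, -0.0671]), array([0.5076, 0.1866])]
fence ends top [ 0.5706 -0.0631] [ 0.5199 -0.0614] scene [ 0.5736 -0.0628] [ 0.5246 -0.0597]
slide [array([ 0.5653, -0.0037]), array([ 0.5544, -0.0437]), array([ 0.5303, -0.0378]), array([0.542 , 0.0013])]
slide scene [array([0.5614, 0.0053]), array([ 0.5642, -0.0364]), array([ 0.5385, -0.0434]), array([ 0.5363, -0.0017])]
tip [ 0.6573 -0.3484] [ 0.6472 -0.3446] foot [array([ 0.4998, -0.277 ]), array([ 0.4956, -0.3108]), array([ 0.4381, -0.2936]), array([ 0.4465, -0.2602])] red [ 0.4455 -0.0938]
mixer front [array([ 0.6575, -0.0782]), array([ 0.6526, -0.1897])]
foot scene [array([ 0.4865, -0.3106]), array([ 0.4376, -0.2943]), array([ 0.4468, -0.262 ])]
```

Silver slide at top (332,253), inside the bay, is the one meant. The red block at (360,292) is the look-alike. The stick is at (435,285)→(456,213). I'll move above the stick first, then look with the wrist camera.

servo_tool([
  {"offset": [-0.0765,0.0566,0],"yaw": 0,"claw": 1},
  {"offset": [-0.0765,0.0566,0],"yaw": 0,"claw": 1},
  {"offset": [-0.0765,0.0566,0],"yaw": 0,"claw": 1},
  {"offset": [-0.0765,0.0566,0],"yaw": 0,"claw": 1},
  {"offset": [-0.0765,0.0566,0],"yaw": 0,"claw": 1},
  {"offset": [-0.0765,0.0566,0],"yaw": 0,"claw": 1},
  {"offset": [-0.0765,0.0566,0],"yaw": 0,"claw": 1},
  {"offset": [-0.0765,0.0566,0],"yaw": 0,"claw": 1},
])

```text
t: 2.65
tool_pos: [0.3588, 0.1571, 0.215]
eef_rot: [[0.378, 0.926, 0.002], [0.926, -0.378, 0.0], [0.001, 0.001, -1.0]]
wrist_force: [1.7, 0.2, -0.1]
opening: 0.0949
```

servo_tool([
  {"offset": [-0.0765,0.0566,0],"yaw": 0,"claw": 1},
  {"offset": [-0.0765,0.0566,0],"yaw": 0,"claw": 1},
  {"offset": [-0.0765,0.0566,0],"yaw": 0,"claw": 1},
  {"offset": [-0.0765,0.0566,0],"yaw": 0,"claw": 1},
  {"offset": [-0.0765,0.0566,0],"yaw": 0,"claw": 1},
  {"offset": [-0.0765,0.0566,0],"yaw": 0,"claw": 1},
  {"offset": [-0.0765,0.0566,0],"yaw": 0,"claw": 1},
  {"offset": [-0.0765,0.0566,0],"yaw": 0,"claw": 1},
])

```text
t: 3.65
tool_pos: [0.4711, -0.2862, 0.2149]
eef_rot: [[0.38, 0.925, 0.001], [0.925, -0.38, -0.0], [0.0, 0.001, -1.0]]
wrist_force: [0.3, -0.1, 1.5]
opening: 0.0949
```

servo_tool([
  {"offset": [0,0,0],"yaw": 0.0543,"claw": 1},
  {"offset": [0,0,0],"yaw": 0.0543,"claw": 1},
  {"offset": [0,0,0],"yaw": 0.0543,"claw": 1},
  {"offset": [0,0,0],"yaw": 0.0543,"claw": 1},
  {"offset": [0,0,0],"yaw": 0.0543,"claw": 1},
  {"offset": [0,0,0],"yaw": 0.0543,"claw": 1},
  {"offset": [0,0,0],"yaw": 0.0543,"claw": 1},
  {"offset": [0,0,0],"yaw": 0.0543,"claw": 1},
  {"offset": [0,0,0],"yaw": 0.0543,"claw": 1},
])

```text
t: 4.78
tool_pos: [0.4708, -0.2841, 0.2148]
eef_rot: [[0.936, -0.351, 0.0], [-0.351, -0.936, -0.0], [0.0, 0.0, -1.0]]
wrist_force: [-0.1, -0.0, 1.2]
opening: 0.0951
```

servo_tool([
  {"offset": [0,0,0],"yaw": 0.0543,"claw": 1},
  {"offset": [0,0,0],"yaw": 0.0543,"claw": 1},
  {"offset": [0,0,0],"yaw": 0.0543,"claw": 1},
  {"offset": [0,0,0],"yaw": 0.0543,"claw": 1},
  {"offset": [0,0,0],"yaw": 0.0543,"claw": 1},
  {"offset": [0,0,0],"yaw": 0.0543,"claw": 1},
  {"offset": [0,0,0],"yaw": 0.0543,"claw": 1},
  {"offset": [0,0,0],"yaw": 0.0543,"claw": 1},
  {"offset": [0,0,0],"yaw": 0.0543,"claw": 1},
  {"offset": [0,0,0],"yaw": 0,"claw": 1},
])

```text
t: 6.02
tool_pos: [0.4708, -0.2841, 0.2147]
eef_rot: [[-0.311, -0.951, 0.0], [-0.951, 0.311, -0.0], [0.0, -0.0, -1.0]]
wrist_force: [0.2, 0.1, -0.0]
opening: 0.0951
```

Run:
```python
from h import *
import pickle, plant
o=get_obs(); print({k:np.round(v,3).tolist() for k,v in o.items()})
print([k for k in dir(plant) if not k.startswith('_')], getattr(plant,'grip_depth',None))
im=snap('wrist','w1.png'); pickle.dump(im,open('w1.pkl','wb'))
```

```text
{'t': 6.025, 'joints': [-0.641, -0.098, 1.874, 0.0, 1.365, 1.246], 'joint_velocities': [0.001, 0.002, -0.002, 0.001, -0.0, -0.045], 'tau': [-0.024, -31.557, -36.115, 0.055, -0.072, 0.355], 'tool_pos': [0.471, -0.284, 0.215], 'eef_rot': [[-0.311, -0.951, 0.0], [-0.951, 0.311, -0.0], [0.0, -0.0, -1.0]], 'wrist_force': [0.219, 0.096, -0.003], 'torque': [0.019, 0.216, -0.002], 'opening': 0.095}
['MotionError', 'get_image', 'get_obs', 'grip_depth', 'job_done', 'spot_in'] 0.0188
```

View pics/w1.png

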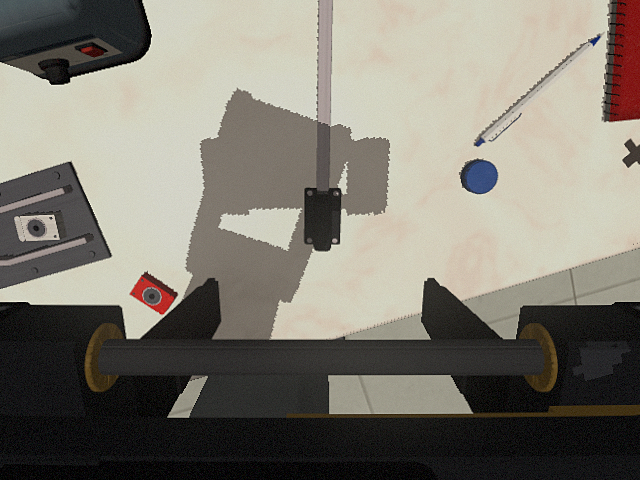

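Run:
```python
import cv2
a=cv2.imread('pics/w1.png')[0:260,200:420]; cv2.imwrite('pics/w1c.png',cv2.resize(a,None,fx=2.3,fy=2.3,interpolation=cv2.INTER_CUBIC))
from h import *
import pickle
w=pickle.load(open('w1.pkl','rb'))
F=lambda p,z:onz(w,p,z).round(4)
print('foot',[F(p,.008) for p in [(305,188),(341,188),(341,245),(305,245)]])
a=(F((318,10),.008)+F((332,10),.008))/2;b=(F((317.5,150),.008)+F((330.5,150),.008))/2
print(a,b,np.degrees(np.arctan2(*(a-b)[::-1])))
```

```text
foot [array([ 0.5008, -0.2774]), array([ 0.4901, -0.3102]), array([ 0.4359, -0.2933]), array([ 0.4471, -0.2592])]
[ 0.6409  -0.34295] [ 0.52895 -0.3057 ] -18.404235462415382
```

View pics/w1c.png

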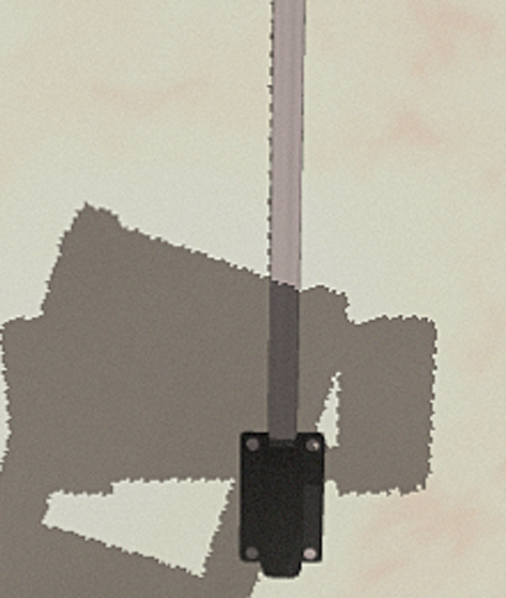

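servo_tool([
  {"offset": [0.0033,0.0025,0.056],"yaw": 0,"claw": 1},
  {"offset": [0,0,0.056],"yaw": 0,"claw": 1},
  {"offset": [0,0,0.056],"yaw": 0,"claw": 1},
  {"offset": [0,0,0.056],"yaw": 0,"claw": 1},
  {"offset": [0,0,0.056],"yaw": 0,"claw": 1},
  {"offset": [0,0,0.056],"yaw": 0,"claw": 1},
  {"offset": [0,0,0],"yaw": 0,"claw": 1},
])

```text
t: 6.95
tool_pos: [0.4666, -0.2839, 0.0101]
eef_rot: [[-0.311, -0.951, -0.005], [-0.951, 0.311, 0.004], [-0.002, 0.006, -1.0]]
wrist_force: [-0.1, 0.5, -0.3]
opening: 0.0956
```

servo_tool([
  {"offset": [0,0,0],"yaw": 0,"claw": -1},
  {"offset": [0,0,0],"yaw": 0,"claw": -1},
  {"offset": [0,0,0],"yaw": 0,"claw": -1},
  {"offset": [0,0,0],"yaw": 0,"claw": -1},
  {"offset": [0,0,0],"yaw": 0,"claw": -1},
  {"offset": [0,0,0],"yaw": 0,"claw": -1},
  {"offset": [0,0,0],"yaw": 0,"claw": -1},
  {"offset": [0,0,0],"yaw": 0,"claw": -1},
])

```text
t: 7.95
tool_pos: [0.4688, -0.2855, 0.013]
eef_rot: [[-0.312, -0.95, -0.0], [-0.95, 0.312, 0.0], [-0.0, 0.0, -1.0]]
wrist_force: [-0.1, 0.7, 0.5]
opening: 0.0202
```

servo_tool([
  {"offset": [0,0,0],"yaw": 0,"claw": -1},
  {"offset": [0,0,0],"yaw": 0,"claw": -1},
  {"offset": [0,0,0],"yaw": 0,"claw": -1},
])

```text
t: 8.32
tool_pos: [0.4688, -0.2854, 0.013]
eef_rot: [[-0.312, -0.95, -0.0], [-0.95, 0.312, 0.0], [-0.0, 0.0, -1.0]]
wrist_force: [-0.1, 0.5, -0.2]
opening: 0.0157
```

servo_tool([
  {"offset": [0,0,-0.02],"yaw": 0,"claw": -1},
  {"offset": [0,0.03,-0.04],"yaw": 0,"claw": -1},
  {"offset": [0,0.04,-0.04],"yaw": 0,"claw": -1},
  {"offset": [0,0.05,0],"yaw": 0,"claw": -1},
  {"offset": [0,0.04,0],"yaw": 0,"claw": -1},
  {"offset": [0,0,0],"yaw": 0,"claw": -1},
])

```text
t: 9.07
tool_pos: [0.3767, -0.2551, 0.0733]
eef_rot: [[-0.313, -0.95, 0.0], [-0.95, 0.313, -0.0], [0.0, -0.0, -1.0]]
wrist_force: [0.8, -0.3, -1.8]
opening: 0.0156
```

Run:
```python
from h import *
im=snap('wrist','w2.png'); snap('scene','s2.png')
```

```text
(no output)
```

View pics/w2.png

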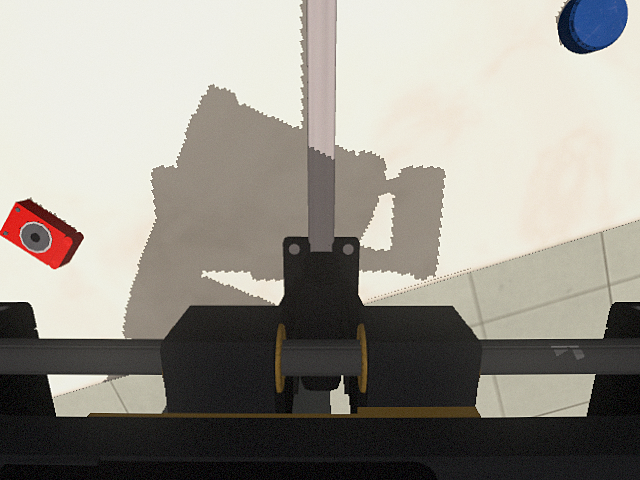

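View pics/s2.png

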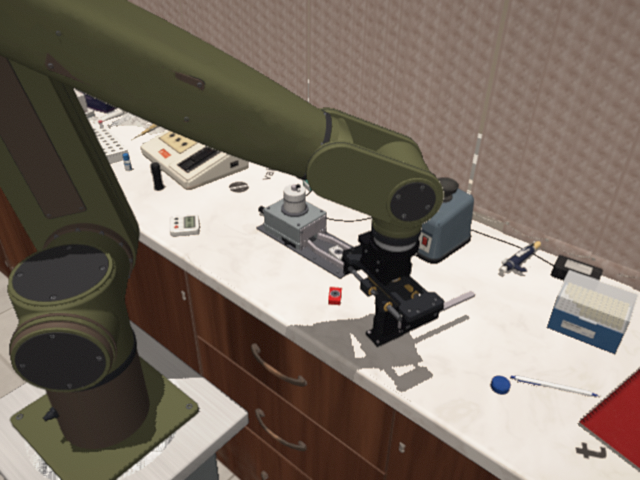

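servo_tool([
  {"offset": [0,0,0],"yaw": -0.049,"claw": -1},
  {"offset": [0,0,0],"yaw": -0.049,"claw": -1},
  {"offset": [0,0,0],"yaw": -0.049,"claw": -1},
  {"offset": [0,0,0],"yaw": -0.049,"claw": -1},
  {"offset": [0,0,0],"yaw": -0.049,"claw": -1},
  {"offset": [0,0,0],"yaw": -0.049,"claw": -1},
  {"offset": [0,0,0],"yaw": -0.049,"claw": -1},
  {"offset": [0,0,0],"yaw": -0.049,"claw": -1},
  {"offset": [0,0,0],"yaw": -0.049,"claw": -1},
  {"offset": [0,0,0],"yaw": -0.049,"claw": -1},
  {"offset": [0,0,0],"yaw": -0.049,"claw": -1},
  {"offset": [0,0,0],"yaw": -0.049,"claw": -1},
])

```text
t: 10.68
tool_pos: [0.3788, -0.2561, 0.0735]
eef_rot: [[0.999, -0.036, 0.001], [-0.036, -0.999, -0.001], [0.001, 0.001, -1.0]]
wrist_force: [-0.1, -0.3, -2.1]
opening: 0.0153
```

servo_tool([
  {"offset": [0.06,0.01,0],"yaw": 0,"claw": -1},
  {"offset": [0.08,0.01,0],"yaw": 0,"claw": -1},
  {"offset": [0.07,0.01,0],"yaw": 0,"claw": -1},
  {"offset": [0.05,0,0],"yaw": 0,"claw": -1},
  {"offset": [0,0,0],"yaw": 0,"claw": -1},
  {"offset": [0,0,0],"yaw": 0,"claw": -1},
])

```text
t: 11.42
tool_pos: [0.5326, -0.2798, 0.0725]
eef_rot: [[0.999, -0.041, -0.001], [-0.041, -0.999, 0.0], [-0.001, -0.0, -1.0]]
wrist_force: [-0.5, 0.6, -1.5]
opening: 0.0158
```

Run:
```python
from h import *
import pickle
print(get_obs()['tool_pos'])
for n in ['wrist','top','scene']:
    im=snap(n,n+'3.png'); pickle.dump(im,open(n+'3.pkl','wb'))
    if n!='wrist':
        a=im['color'][170:340,230:460,::-1]; cv2.imwrite('pics/%s3c.png'%n,cv2.resize(a,None,fx=3,fy=3,interpolation=cv2.INTER_CUBIC))
```

```text
[ 0.53264937 -0.27983122  0.07252209]
```

View pics/wrist3.png

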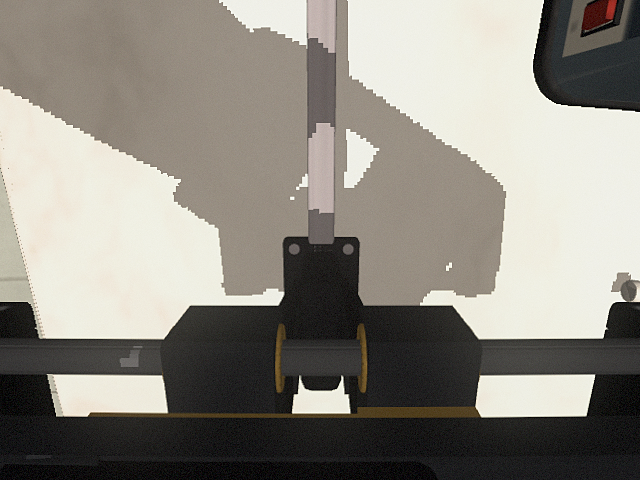

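View pics/top3c.png

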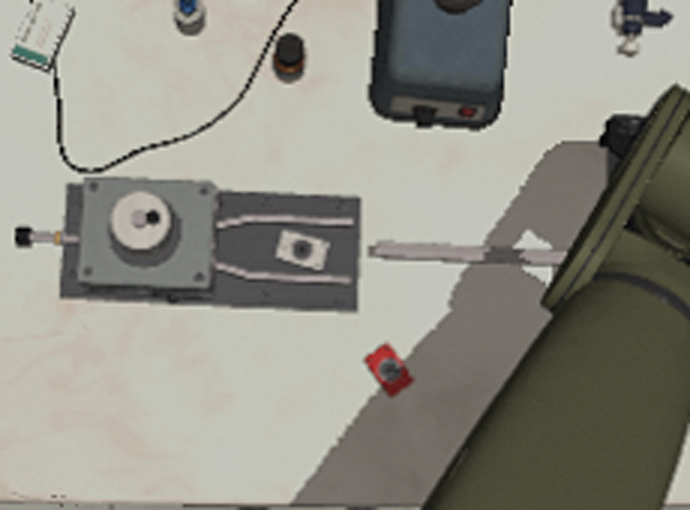

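View pics/scene3c.png

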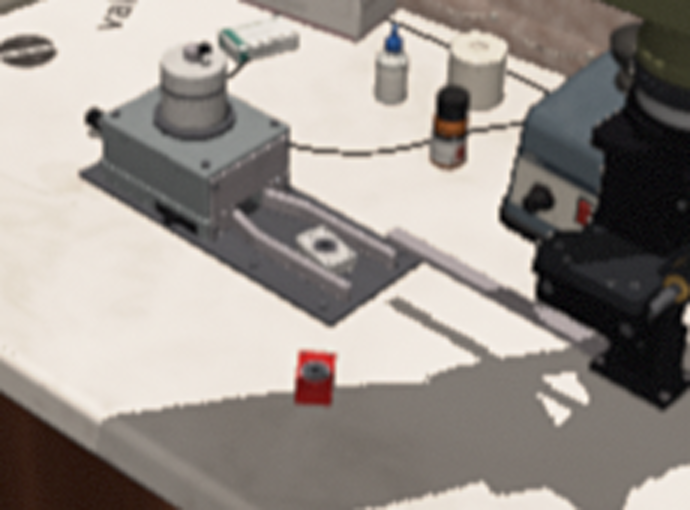

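Run:
```python
import cv2
a=cv2.imread('pics/top3.png')[215:285,245:355]; cv2.imwrite('pics/t3z.png',cv2.resize(a,None,fx=7,fy=7,interpolation=cv2.INTER_CUBIC))
a=cv2.imread('pics/scene3.png')[200:285,250:375]; cv2.imwrite('pics/s3z.png',cv2.resize(a,None,fx=6,fy=6,interpolation=cv2.INTER_CUBIC))
```

```text
(no output)
```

View pics/t3z.png

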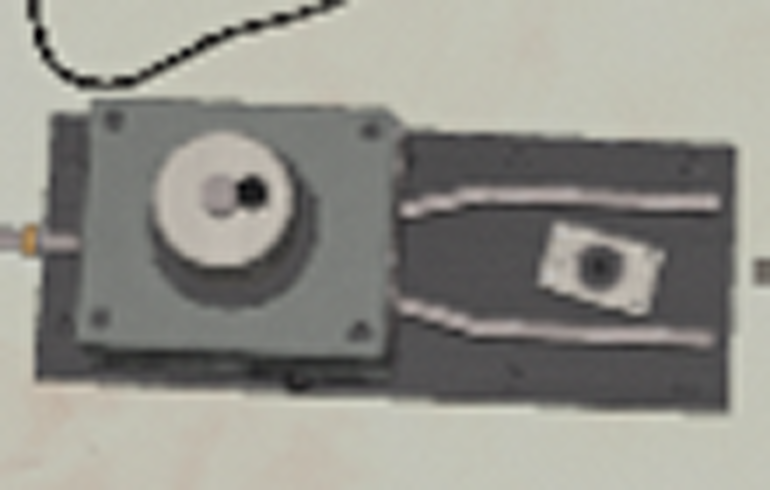

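View pics/s3z.png

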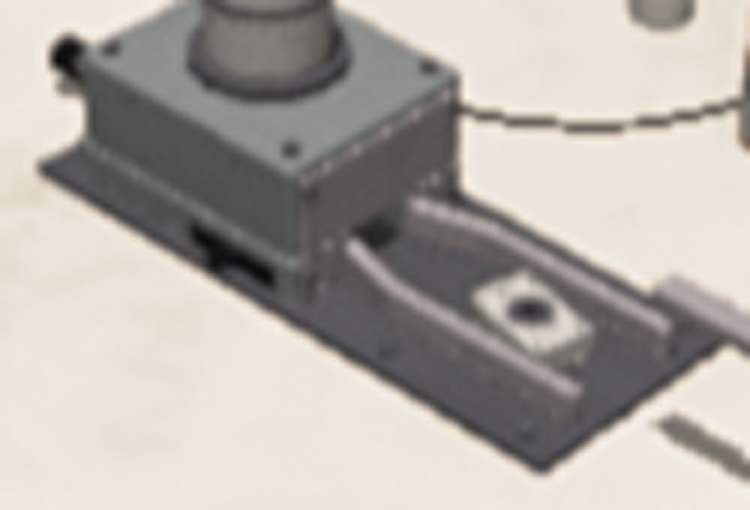

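```bash
cat > fit.py <<'E'
from h import *
import pickle
from scipy.optimize import least_squares
top=pickle.load(open('top3.pkl','rb')); sc=pickle.load(open('scene3.pkl','rb'))
zt=lambda p:np.array([(p[0]+.5)/7-.5+245,(p[1]+.5)/7-.5+215])
zs=lambda p:np.array([(p[0]+.5)/6-.5+250,(p[1]+.5)/6-.5+200])
T=[((735,146),-144,-50,6),((728,410),-144,50,6),((36,380),111,50,6),((52,114),111,-50,6),((390,358),-20,45,64),((78,345),90,45,64),((95,100),90,-45,64),((718,202),-136,-24,20),((713,340),-136,24,20),((405,211),-20,-15.5,20),((403,303),-20,15.5,20)]
S=[((545,470),-144,50,6),((40,168),111,50,6),((305,180),-20,45,64),((458,78),-20,-45,64),((578,392),-136,24,20),((668,330),-136,-24,20)]
def W(p,q):
    c,s=np.cos(p[2]),np.sin(p[2]); q=np.array(q[1:])/1000.
    return np.array([p[0]+c*q[0]-s*q[1],p[1]+s*q[0]+c*q[1],q[2]])
def res(p,T,S):
    r=[]
    if T: r.append(proj(top,[W(p,q) for q in T])-[zt(q[0]) for q in T])
    if S: r.append(proj(sc,[W(p,q) for q in S])-[zs(q[0]) for q in S])
    return np.vstack(r).ravel()
for a,b in [(T,S),(T,[]),([],S)]:
    r=least_squares(res,[.551,.0745,1.531],args=(a,b),loss='soft_l1'); print(r.x.round(4),np.degrees(r.x[2]).round(2)); print(res(r.x,a,b).reshape(-1,2).round(1).tolist())
p=least_squares(res,[.551,.0745,1.531],args=(T,S),loss='soft_l1').x
# stick tip as seen at bar-top height .0675
ct=lambda c,o:[(c[0]+.5)/3-.5+230,(c[1]+.5)/3-.5+170]
for uv in [(369,250),(480,254)]: print('bar top',onz(top,ct(uv,0),.0675))
print('bar scene L/R corner',onz(sc,ct((388,236),0),.0675),onz(sc,ct((399,229),0),.0675))
print('pred tip',np.array([.5326,-.2798])+.2*np.array([.041,.999]))
f=np.array([np.cos(p[2]),np.sin(p[2])]);l=np.array([-f[1],f[0]])
# slide
for q in [(556,222),(664,252),(647,312),(541,287)]:
    w=onz(top,zt(q),.018)-p[:2]; print('slide c',(w@f*1000).round(1),(w@l*1000).round(1))
for d in ([.5326,-.2798],):
    w=np.array(d)-p[:2]; print('tcp c',w@f*1000,w@l*1000)
E
python3 fit.py
```

```text
[0.5512 0.0731 1.5343] 87.91
[[0.8, -0.3], [0.5, 0.3], [-0.3, 0.1], [-0.0, -0.1], [-0.5, 0.3], [-0.6, 0.1], [-0.6, -0.6], [0.1, 0.4], [0.1, -0.7], [-0.8, 0.4], [-1.1, -0.8], [0.4, 0.7], [-0.4, 0.3], [-1.7, 0.1], [1.7, -0.2], [0.6, 0.8], [0.4, 0.7]]
[0.551  0.0724 1.5348] 87.94
[[1.1, -0.3], [0.7, 0.3], [-0.1, 0.2], [0.2, 0.0], [-0.2, 0.4], [-0.3, 0.2], [-0.4, -0.6], [0.3, 0.4], [0.4, -0.7], [-0.6, 0.4], [-0.9, -0.7]]
[0.552  0.0745 1.5349] 87.94
[[0.2, 0.2], [-0.6, -0.0], [-1.9, -0.4], [1.4, -0.6], [0.3, 0.3], [0.1, 0.2]]
bar top [ 0.53829934 -0.07467567]
bar top [ 0.5356611  -0.16589662]
bar scene L/R corner [ 0.53488721 -0.08128532] [ 0.54595453 -0.0820797 ]
pred tip [ 0.5408 -0.08  ]
slide c -77.1 -15.3
slide c -116.8 -6.0
slide c -111.5 16.4
slide c -72.7 8.9
tcp c -353.2973656230334 5.678124964164875
```

servo_tool([
  {"offset": [0.007,0,0.02],"yaw": -0.0014,"claw": -1},
  {"offset": [0.0072,0,0.03],"yaw": 0,"claw": -1},
  {"offset": [0,0,0.024],"yaw": 0,"claw": -1},
  {"offset": [0,0,0.01],"yaw": 0,"claw": -1},
  {"offset": [0,0,0],"yaw": 0,"claw": -1},
  {"offset": [0,0,0],"yaw": 0,"claw": -1},
])

```text
t: 12.32
tool_pos: [0.5416, -0.2806, 0.0232]
eef_rot: [[0.999, -0.037, 0.001], [-0.037, -0.999, -0.001], [0.001, 0.001, -1.0]]
wrist_force: [-0.5, 0.1, -1.8]
opening: 0.016
```

Run:
```python
from h import *
import pickle
o=get_obs();print(o['tool_pos'],o['wrist_force'])
for n in ['top','scene']:
    im=snap(n,n+'4.png'); pickle.dump(im,open(n+'4.pkl','wb'))
a=cv2.imread('pics/top4.png')[215:285,305:415]; cv2.imwrite('pics/t4z.png',cv2.resize(a,None,fx=7,fy=7,interpolation=cv2.INTER_CUBIC))
a=cv2.imread('pics/scene4.png')[220:305,310:435]; cv2.imwrite('pics/s4z.png',cv2.resize(a,None,fx=6,fy=6,interpolation=cv2.INTER_CUBIC))
```

```text
[ 0.54163623 -0.28055635  0.0231981 ] [-0.54484745  0.13644819 -1.80101206]
```

View pics/t4z.png

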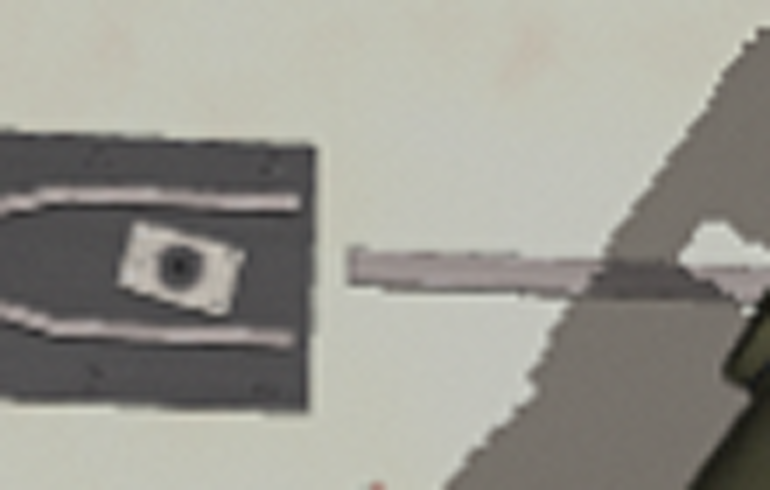

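View pics/s4z.png

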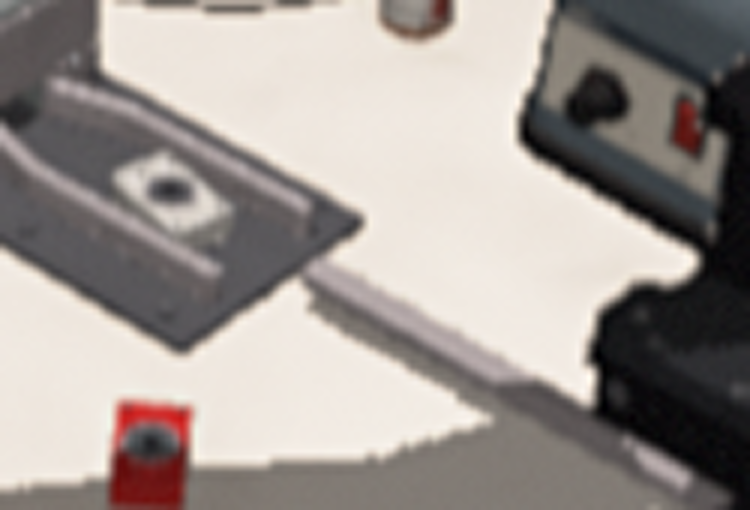

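servo_tool([
  {"offset": [0,-0.01,0.001],"yaw": 0,"claw": -1},
  {"offset": [0,-0.015,0],"yaw": 0,"claw": -1},
  {"offset": [0,-0.015,0],"yaw": 0,"claw": -1},
  {"offset": [0,-0.01,0],"yaw": 0,"claw": -1},
  {"offset": [0,-0.004,0],"yaw": 0,"claw": -1},
  {"offset": [0,-0.004,0],"yaw": 0,"claw": -1},
  {"offset": [0,-0.004,0],"yaw": 0,"claw": -1},
  {"offset": [0,-0.004,0],"yaw": 0,"claw": -1},
])

```text
t: 13.42
tool_pos: [0.5427, -0.2408, 0.0221]
eef_rot: [[0.999, -0.037, 0.0], [-0.037, -0.999, -0.0], [0.0, 0.0, -1.0]]
wrist_force: [0.1, -0.0, -1.1]
opening: 0.0156
```

servo_tool([
  {"offset": [0,-0.004,0],"yaw": 0,"claw": -1},
  {"offset": [0,-0.004,0],"yaw": 0,"claw": -1},
  {"offset": [0,-0.004,0],"yaw": 0,"claw": -1},
  {"offset": [0,-0.004,0],"yaw": 0,"claw": -1},
  {"offset": [0,-0.004,0],"yaw": 0,"claw": -1},
  {"offset": [0,-0.004,0],"yaw": 0,"claw": -1},
  {"offset": [0,-0.004,0],"yaw": 0,"claw": -1},
  {"offset": [0,-0.004,0],"yaw": 0,"claw": -1},
])

```text
t: 14.42
tool_pos: [0.5434, -0.2214, 0.0221]
eef_rot: [[0.999, -0.037, -0.0], [-0.037, -0.999, -0.0], [-0.0, 0.0, -1.0]]
wrist_force: [0.2, -0.8, -1.4]
opening: 0.0159
```

```bash
cat > look.py <<'E'
import sys
from h import *
import pickle
k=sys.argv[1]
o=get_obs();print(o['t'],o['tool_pos'],o['wrist_force'])
for n in ['top','scene']:
    im=snap(n,n+k+'.png'); pickle.dump(im,open(n+k+'.pkl','wb'))
a=cv2.imread('pics/top%s.png'%k)[220:280,285:385]; b=cv2.imread('pics/scene%s.png'%k)[215:285,290:390]
a=cv2.resize(a,(700,420),interpolation=cv2.INTER_CUBIC); b=cv2.resize(b,(700,490),interpolation=cv2.INTER_CUBIC)[200*0:]
cv2.imwrite('pics/c%s.png'%k,cv2.resize(np.vstack([a,b]),None,fx=.65,fy=.65))
E
python3 look.py 5
```

```text
14.425 [ 0.54339118 -0.22135312  0.02206999] [ 0.21217298 -0.81745435 -1.43059869]
```

View pics/c5.png

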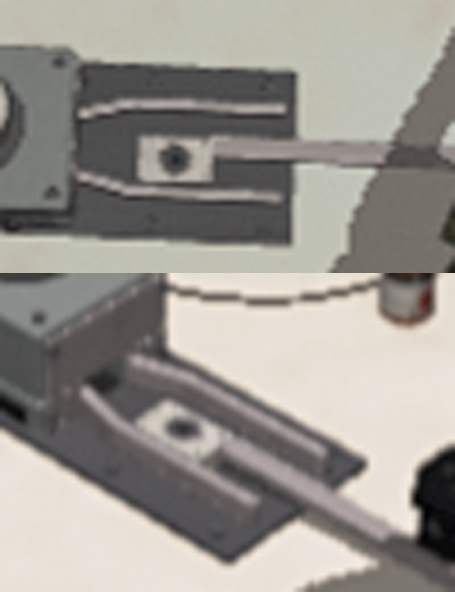

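servo_tool([
  {"offset": [0,0.004,0],"yaw": 0,"claw": -1},
  {"offset": [-0.008,0,0],"yaw": 0,"claw": -1},
  {"offset": [0,-0.003,0],"yaw": 0,"claw": -1},
  {"offset": [0,-0.004,0],"yaw": 0,"claw": -1},
  {"offset": [0,-0.004,0],"yaw": 0,"claw": -1},
  {"offset": [0,-0.004,0],"yaw": 0,"claw": -1},
  {"offset": [0,-0.004,0],"yaw": 0,"claw": -1},
])

```text
t: 15.4
tool_pos: [0.539, -0.2122, 0.0221]
eef_rot: [[0.999, -0.037, 0.0], [-0.037, -0.999, -0.0], [0.0, 0.0, -1.0]]
wrist_force: [-0.0, -0.6, -2.0]
opening: 0.0157
```

servo_tool([
  {"offset": [0,-0.004,0],"yaw": 0,"claw": -1},
  {"offset": [0,-0.004,0],"yaw": 0,"claw": -1},
  {"offset": [0,-0.004,0],"yaw": 0,"claw": -1},
  {"offset": [0,-0.004,0],"yaw": 0,"claw": -1},
  {"offset": [0,-0.004,0],"yaw": 0,"claw": -1},
  {"offset": [0,-0.004,0],"yaw": 0,"claw": -1},
])

```text
t: 16.15
tool_pos: [0.5396, -0.1979, 0.0222]
eef_rot: [[0.999, -0.037, 0.0], [-0.037, -0.999, -0.0], [0.0, 0.0, -1.0]]
wrist_force: [-0.5, -0.9, -1.2]
opening: 0.0159
```

```bash
python3 look.py 6
```

```text
16.15 [ 0.53961154 -0.19791276  0.02215353] [-0.46614951 -0.89021342 -1.24654227]
```

View pics/c6.png

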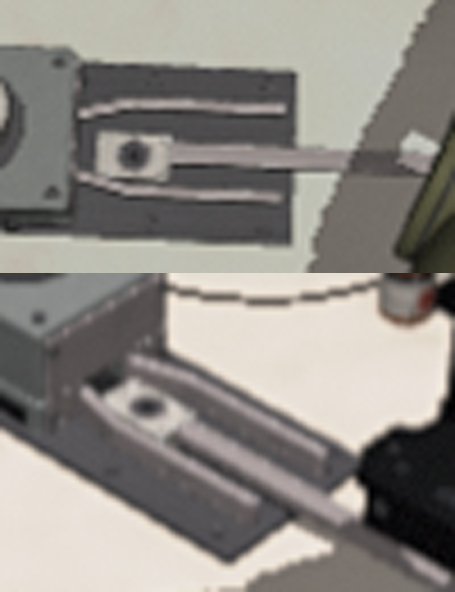

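servo_tool([
  {"offset": [0,-0.004,0],"yaw": 0,"claw": -1},
  {"offset": [0,-0.004,0],"yaw": 0,"claw": -1},
  {"offset": [0,-0.004,0],"yaw": 0,"claw": -1},
  {"offset": [0,-0.004,0],"yaw": 0,"claw": -1},
  {"offset": [0,-0.004,0],"yaw": 0,"claw": -1},
])

```text
t: 16.88
tool_pos: [0.5399, -0.1858, 0.0221]
eef_rot: [[0.999, -0.037, 0.0], [-0.037, -0.999, -0.0], [0.0, 0.0, -1.0]]
wrist_force: [1.3, -1.1, -1.3]
opening: 0.016
```

servo_tool([
  {"offset": [0,-0.004,0],"yaw": 0,"claw": -1},
  {"offset": [0,-0.004,0],"yaw": 0,"claw": -1},
  {"offset": [0,-0.004,0],"yaw": 0,"claw": -1},
  {"offset": [0,-0.004,0],"yaw": 0,"claw": -1},
])

```text
t: 17.38
tool_pos: [0.5403, -0.1762, 0.0221]
eef_rot: [[0.999, -0.037, -0.0], [-0.037, -0.999, 0.0], [-0.0, -0.0, -1.0]]
wrist_force: [0.6, -1.1, -1.7]
opening: 0.0159
```

```bash
python3 look.py 7
```

```text
17.375 [ 0.54027938 -0.17620557  0.02205302] [ 0.57558663 -1.0765662  -1.66972657]
```

View pics/c7.png

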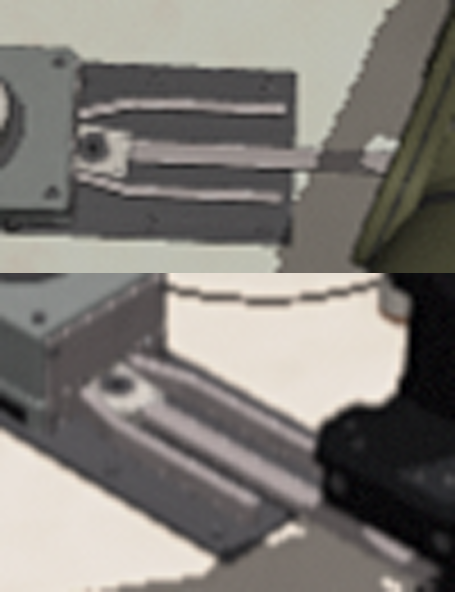

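servo_tool([
  {"offset": [0,0.003,0],"yaw": 0,"claw": -1},
  {"offset": [0.0065,0,0],"yaw": 0,"claw": -1},
  {"offset": [0,-0.003,0],"yaw": 0,"claw": -1},
  {"offset": [0,-0.004,0],"yaw": 0,"claw": -1},
  {"offset": [0,-0.004,0],"yaw": 0,"claw": -1},
  {"offset": [0,-0.004,0],"yaw": 0,"claw": -1},
  {"offset": [0,-0.004,0],"yaw": 0,"claw": -1},
  {"offset": [0,-0.004,0],"yaw": 0,"claw": -1},
])

```text
t: 18.48
tool_pos: [0.5444, -0.1642, 0.0219]
eef_rot: [[0.999, -0.037, -0.0], [-0.037, -0.999, 0.0], [-0.0, -0.0, -1.0]]
wrist_force: [0.3, -0.4, -0.9]
opening: 0.0156
```

servo_tool([
  {"offset": [0,-0.004,0],"yaw": 0,"claw": -1},
  {"offset": [0,-0.004,0],"yaw": 0,"claw": -1},
  {"offset": [0,-0.004,0],"yaw": 0,"claw": -1},
  {"offset": [0,-0.004,0],"yaw": 0,"claw": -1},
])

```text
t: 18.98
tool_pos: [0.545, -0.1549, 0.0221]
eef_rot: [[0.999, -0.037, 0.0], [-0.037, -0.999, -0.0], [0.0, 0.0, -1.0]]
wrist_force: [1.0, -2.7, -2.9]
opening: 0.016
```

```bash
python3 look.py 8
```

```text
18.975 [ 0.54501924 -0.15493876  0.02208696] [ 1.01753526 -2.67725913 -2.85857772]
```

View pics/c8.png

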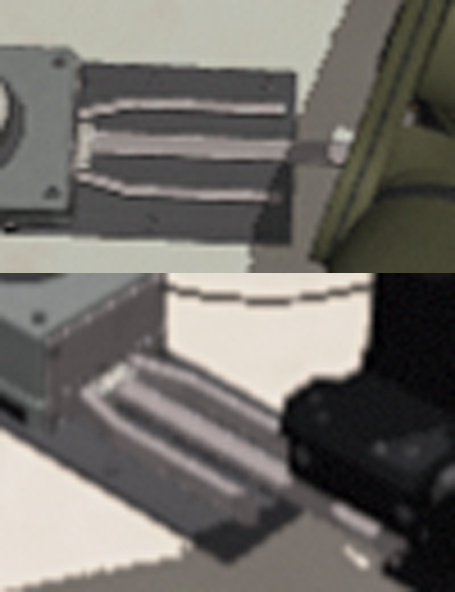

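View pics/scene8.png

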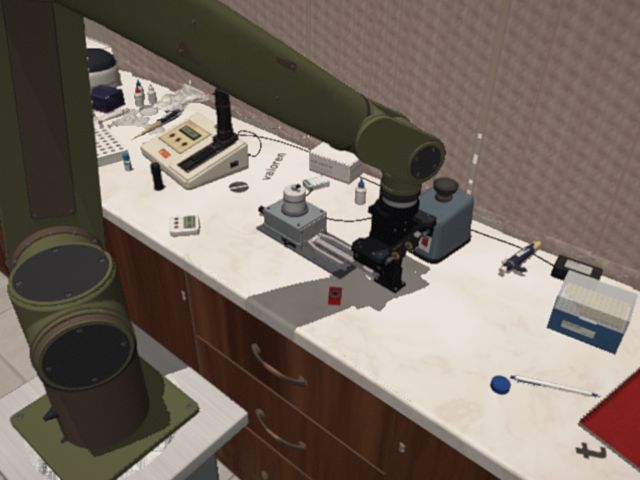

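servo_tool([
  {"offset": [0,-0.003,0],"yaw": 0,"claw": -1},
  {"offset": [0,-0.003,0],"yaw": 0,"claw": -1},
  {"offset": [0,-0.003,0],"yaw": 0,"claw": -1},
  {"offset": [0,-0.003,0],"yaw": 0,"claw": -1},
])

```text
t: 19.58
tool_pos: [0.5452, -0.1477, 0.022]
eef_rot: [[0.999, -0.037, -0.0], [-0.037, -0.999, 0.0], [-0.0, -0.0, -1.0]]
wrist_force: [0.5, -2.3, -2.7]
opening: 0.0153
```

servo_tool([
  {"offset": [0,-0.003,0],"yaw": 0,"claw": -1},
  {"offset": [0,-0.003,0],"yaw": 0,"claw": -1},
  {"offset": [0,-0.003,0],"yaw": 0,"claw": -1},
  {"offset": [0,-0.003,0],"yaw": 0,"claw": -1},
])

```text
t: 20.08
tool_pos: [0.5455, -0.1404, 0.0221]
eef_rot: [[0.999, -0.037, 0.0], [-0.037, -0.999, 0.0], [0.0, -0.0, -1.0]]
wrist_force: [1.0, -1.3, -1.5]
opening: 0.0157
```

servo_tool([
  {"offset": [0,-0.003,0],"yaw": 0,"claw": -1},
  {"offset": [0,-0.003,0],"yaw": 0,"claw": -1},
  {"offset": [0,-0.003,0],"yaw": 0,"claw": -1},
])

```text
t: 20.45
tool_pos: [0.5458, -0.135, 0.0221]
eef_rot: [[0.999, -0.037, 0.0], [-0.037, -0.999, 0.0], [0.0, -0.0, -1.0]]
wrist_force: [0.8, -1.9, -2.3]
opening: 0.0161
```

servo_tool([
  {"offset": [0,-0.003,0],"yaw": 0,"claw": -1},
  {"offset": [0,-0.003,0],"yaw": 0,"claw": -1},
  {"offset": [0,-0.003,0],"yaw": 0,"claw": -1},
])

```text
t: 20.82
tool_pos: [0.5464, -0.1306, 0.0226]
eef_rot: [[0.999, -0.037, 0.001], [-0.037, -0.999, -0.002], [0.001, 0.002, -1.0]]
wrist_force: [0.3, -5.4, -1.8]
opening: 0.0161
```

servo_tool([
  {"offset": [0,-0.002,0],"yaw": 0,"claw": -1},
  {"offset": [0,-0.002,0],"yaw": 0,"claw": -1},
  {"offset": [0,-0.002,0],"yaw": 0,"claw": -1},
])

```text
t: 21.2
tool_pos: [0.5466, -0.1274, 0.0227]
eef_rot: [[0.999, -0.037, 0.001], [-0.037, -0.999, -0.003], [0.002, 0.003, -1.0]]
wrist_force: [1.5, -6.5, -1.4]
opening: 0.0155
```

servo_tool([
  {"offset": [0,-0.002,0],"yaw": 0,"claw": -1},
  {"offset": [0,-0.002,0],"yaw": 0,"claw": -1},
])

```text
t: 21.45
tool_pos: [0.5468, -0.1252, 0.0228]
eef_rot: [[0.999, -0.037, 0.002], [-0.037, -0.999, -0.003], [0.002, 0.003, -1.0]]
wrist_force: [0.4, -6.9, -1.4]
opening: 0.0158
```

servo_tool([
  {"offset": [0,-0.002,0],"yaw": 0,"claw": -1},
  {"offset": [0,-0.002,0],"yaw": 0,"claw": -1},
])

```text
t: 21.7
tool_pos: [0.5469, -0.123, 0.0228]
eef_rot: [[0.999, -0.037, 0.002], [-0.037, -0.999, -0.003], [0.002, 0.003, -1.0]]
wrist_force: [0.2, -7.8, -1.4]
opening: 0.0158
```

servo_tool([
  {"offset": [0,-0.002,0],"yaw": 0,"claw": -1},
  {"offset": [0,-0.002,0],"yaw": 0,"claw": -1},
])

```text
t: 21.95
tool_pos: [0.5471, -0.1208, 0.0229]
eef_rot: [[0.999, -0.036, 0.002], [-0.036, -0.999, -0.004], [0.002, 0.004, -1.0]]
wrist_force: [0.9, -9.7, -0.8]
opening: 0.0159
```

servo_tool([
  {"offset": [0,-0.002,0],"yaw": 0,"claw": -1},
  {"offset": [0,-0.002,0],"yaw": 0,"claw": -1},
])

```text
t: 22.2
tool_pos: [0.5472, -0.1186, 0.023]
eef_rot: [[0.999, -0.036, 0.002], [-0.036, -0.999, -0.004], [0.002, 0.004, -1.0]]
wrist_force: [0.9, -8.9, -0.6]
opening: 0.0158
```

servo_tool([
  {"offset": [0,-0.002,0],"yaw": 0,"claw": -1},
  {"offset": [0,0,0],"yaw": 0,"claw": -1},
])

```text
t: 22.45
tool_pos: [0.5473, -0.1174, 0.023]
eef_rot: [[0.999, -0.036, 0.002], [-0.036, -0.999, -0.004], [0.002, 0.004, -1.0]]
wrist_force: [0.5, -8.7, -1.0]
opening: 0.016
```

servo_tool([
  {"offset": [0,-0.002,0],"yaw": 0,"claw": -1},
])

```text
t: 22.58
tool_pos: [0.5473, -0.1164, 0.023]
eef_rot: [[0.999, -0.036, 0.002], [-0.036, -0.999, -0.004], [0.002, 0.004, -1.0]]
wrist_force: [-0.2, -8.7, 0.0]
opening: 0.0159
```

servo_tool([
  {"offset": [0,-0.002,0],"yaw": 0,"claw": -1},
])

```text
t: 22.7
tool_pos: [0.5474, -0.1153, 0.0231]
eef_rot: [[0.999, -0.036, 0.002], [-0.036, -0.999, -0.005], [0.002, 0.005, -1.0]]
wrist_force: [0.2, -10.0, 0.5]
opening: 0.0157
```

servo_tool([
  {"offset": [0,-0.002,0],"yaw": 0,"claw": -1},
])

```text
t: 22.82
tool_pos: [0.5475, -0.1143, 0.0232]
eef_rot: [[0.999, -0.036, 0.002], [-0.036, -0.999, -0.005], [0.002, 0.005, -1.0]]
wrist_force: [0.9, -9.9, -0.3]
opening: 0.0158
```

servo_tool([
  {"offset": [0,-0.002,0],"yaw": 0,"claw": -1},
])

```text
t: 22.95
tool_pos: [0.5476, -0.1131, 0.0232]
eef_rot: [[0.999, -0.036, 0.002], [-0.036, -0.999, -0.005], [0.002, 0.005, -1.0]]
wrist_force: [1.0, -10.6, -1.0]
opening: 0.0158
```

servo_tool([
  {"offset": [0,-0.002,0],"yaw": 0,"claw": -1},
])

```text
t: 23.08
tool_pos: [0.5476, -0.112, 0.0232]
eef_rot: [[0.999, -0.036, 0.002], [-0.036, -0.999, -0.005], [0.002, 0.005, -1.0]]
wrist_force: [0.5, -10.5, -0.1]
opening: 0.0159
```

servo_tool([
  {"offset": [0,-0.002,0],"yaw": 0,"claw": -1},
])

```text
t: 23.2
tool_pos: [0.5477, -0.1109, 0.0232]
eef_rot: [[0.999, -0.036, 0.002], [-0.036, -0.999, -0.005], [0.002, 0.005, -1.0]]
wrist_force: [0.7, -11.7, 0.4]
opening: 0.0159
```

servo_tool([
  {"offset": [0,-0.0015,0],"yaw": 0,"claw": -1},
])

```text
t: 23.32
tool_pos: [0.5477, -0.1101, 0.0232]
eef_rot: [[0.999, -0.036, 0.002], [-0.036, -0.999, -0.006], [0.002, 0.005, -1.0]]
wrist_force: [-0.0, -10.8, -0.4]
opening: 0.0159
```

servo_tool([
  {"offset": [0,-0.0015,0],"yaw": 0,"claw": -1},
])

```text
t: 23.45
tool_pos: [0.5478, -0.1093, 0.0233]
eef_rot: [[0.999, -0.036, 0.002], [-0.036, -0.999, -0.006], [0.003, 0.006, -1.0]]
wrist_force: [0.4, -12.0, -0.4]
opening: 0.0158
```

servo_tool([
  {"offset": [0,-0.0015,0],"yaw": 0,"claw": -1},
])

```text
t: 23.58
tool_pos: [0.5478, -0.1084, 0.0233]
eef_rot: [[0.999, -0.036, 0.002], [-0.036, -0.999, -0.006], [0.003, 0.006, -1.0]]
wrist_force: [-0.0, -12.0, -0.1]
opening: 0.0157
```

servo_tool([
  {"offset": [0,-0.0015,0],"yaw": 0,"claw": -1},
])

```text
t: 23.7
tool_pos: [0.5479, -0.1076, 0.0233]
eef_rot: [[0.999, -0.036, 0.002], [-0.036, -0.999, -0.006], [0.003, 0.006, -1.0]]
wrist_force: [0.3, -12.0, 0.1]
opening: 0.0162
```

servo_tool([
  {"offset": [0,-0.0015,0],"yaw": 0,"claw": -1},
])

```text
t: 23.82
tool_pos: [0.5479, -0.1068, 0.0233]
eef_rot: [[0.999, -0.036, 0.002], [-0.036, -0.999, -0.006], [0.003, 0.006, -1.0]]
wrist_force: [0.5, -11.5, 1.0]
opening: 0.0153
```

servo_tool([
  {"offset": [0,-0.0015,0],"yaw": 0,"claw": -1},
])

```text
t: 23.95
tool_pos: [0.548, -0.106, 0.0234]
eef_rot: [[0.999, -0.036, 0.002], [-0.036, -0.999, -0.006], [0.003, 0.006, -1.0]]
wrist_force: [0.6, -12.6, 0.4]
opening: 0.0159
```

servo_tool([
  {"offset": [0,-0.0015,0],"yaw": 0,"claw": -1},
])

```text
t: 24.08
tool_pos: [0.548, -0.105, 0.0234]
eef_rot: [[0.999, -0.036, 0.002], [-0.036, -0.999, -0.006], [0.003, 0.006, -1.0]]
wrist_force: [0.8, -11.3, 0.7]
opening: 0.0157
```

servo_tool([
  {"offset": [0,-0.0015,0],"yaw": 0,"claw": -1},
])

```text
t: 24.2
tool_pos: [0.5478, -0.1037, 0.0231]
eef_rot: [[0.999, -0.036, 0.002], [-0.036, -0.999, -0.005], [0.002, 0.005, -1.0]]
wrist_force: [0.2, -11.1, -0.0]
opening: 0.0158
```

servo_tool([
  {"offset": [0,-0.0015,0],"yaw": 0,"claw": -1},
])

```text
t: 24.32
tool_pos: [0.5479, -0.1027, 0.0231]
eef_rot: [[0.999, -0.036, 0.002], [-0.036, -0.999, -0.005], [0.002, 0.005, -1.0]]
wrist_force: [0.5, -10.9, 0.5]
opening: 0.0156
```

servo_tool([
  {"offset": [0,-0.0015,0],"yaw": 0,"claw": -1},
])

```text
t: 24.45
tool_pos: [0.5481, -0.1022, 0.0233]
eef_rot: [[0.999, -0.036, 0.002], [-0.036, -0.999, -0.006], [0.003, 0.006, -1.0]]
wrist_force: [1.0, -12.4, 0.8]
opening: 0.0158
```

servo_tool([
  {"offset": [0,-0.001,0],"yaw": 0,"claw": -1},
])

```text
t: 24.58
tool_pos: [0.5482, -0.1021, 0.0235]
eef_rot: [[0.999, -0.035, 0.003], [-0.035, -0.999, -0.007], [0.003, 0.007, -1.0]]
wrist_force: [-0.2, -15.3, 1.6]
opening: 0.016
```

servo_tool([
  {"offset": [0,-0.001,0],"yaw": 0,"claw": -1},
])

```text
t: 24.7
tool_pos: [0.5484, -0.1019, 0.0237]
eef_rot: [[0.999, -0.035, 0.003], [-0.035, -0.999, -0.008], [0.003, 0.008, -1.0]]
wrist_force: [-1.0, -15.7, 0.6]
opening: 0.016
```

Stiff stop reached just after a force dip, which fits the snap and then the buffer. I'll back off slowly: if the catch holds, the force should vanish within a few mm.

servo_tool([
  {"offset": [0,0.003,0],"yaw": 0,"claw": -1},
  {"offset": [0,0.002,0],"yaw": 0,"claw": -1},
])

```text
t: 24.95
tool_pos: [0.5475, -0.1025, 0.0227]
eef_rot: [[0.999, -0.037, 0.001], [-0.037, -0.999, -0.003], [0.001, 0.003, -1.0]]
wrist_force: [1.2, -4.5, -1.4]
opening: 0.0162
```

servo_tool([
  {"offset": [0,0.003,0],"yaw": 0,"claw": -1},
  {"offset": [0,0.002,0],"yaw": 0,"claw": -1},
])

```text
t: 25.2
tool_pos: [0.5473, -0.105, 0.0225]
eef_rot: [[0.999, -0.037, 0.001], [-0.037, -0.999, -0.002], [0.001, 0.002, -1.0]]
wrist_force: [1.0, -5.0, -1.7]
opening: 0.016
```

servo_tool([
  {"offset": [0,0.003,0],"yaw": 0,"claw": -1},
  {"offset": [0,0.002,0],"yaw": 0,"claw": -1},
])

```text
t: 25.45
tool_pos: [0.5462, -0.1065, 0.0217]
eef_rot: [[0.999, -0.037, -0.001], [-0.037, -0.999, 0.001], [-0.001, -0.001, -1.0]]
wrist_force: [-0.5, -0.4, -1.8]
opening: 0.0162
```

servo_tool([
  {"offset": [0,0.01,0],"yaw": 0,"claw": -1},
  {"offset": [0,0.02,0],"yaw": 0,"claw": -1},
  {"offset": [0,0.02,0],"yaw": 0,"claw": -1},
  {"offset": [0,0,0],"yaw": 0,"claw": -1},
])

```text
t: 25.95
tool_pos: [0.5456, -0.138, 0.0221]
eef_rot: [[0.999, -0.039, 0.0], [-0.039, -0.999, 0.0], [0.0, -0.0, -1.0]]
wrist_force: [0.1, -0.5, -1.8]
opening: 0.0156
```

servo_tool([
  {"offset": [0,-0.01,0],"yaw": 0,"claw": -1},
  {"offset": [0,-0.01,0],"yaw": 0,"claw": -1},
  {"offset": [0,-0.01,0],"yaw": 0,"claw": -1},
  {"offset": [0,-0.01,0],"yaw": 0,"claw": -1},
  {"offset": [0,-0.004,0],"yaw": 0,"claw": -1},
  {"offset": [0,0,0],"yaw": 0,"claw": -1},
])

```text
t: 26.7
tool_pos: [0.5466, -0.1103, 0.0221]
eef_rot: [[0.999, -0.036, 0.0], [-0.036, -0.999, -0.0], [0.0, 0.0, -1.0]]
wrist_force: [0.2, -0.7, -2.0]
opening: 0.0157
```

servo_tool([
  {"offset": [0,-0.004,0],"yaw": 0,"claw": -1},
  {"offset": [0,-0.004,0],"yaw": 0,"claw": -1},
  {"offset": [0,-0.003,0],"yaw": 0,"claw": -1},
  {"offset": [0,0,0],"yaw": 0,"claw": -1},
])

```text
t: 27.2
tool_pos: [0.5478, -0.1054, 0.0228]
eef_rot: [[0.999, -0.037, 0.002], [-0.037, -0.999, -0.003], [0.002, 0.003, -1.0]]
wrist_force: [0.9, -5.7, -0.9]
opening: 0.016
```

servo_tool([
  {"offset": [0,0.01,0],"yaw": 0,"claw": -1},
  {"offset": [0,0.03,0],"yaw": 0,"claw": -1},
  {"offset": [0,0.05,0],"yaw": 0,"claw": -1},
  {"offset": [0,0.05,0],"yaw": 0,"claw": -1},
  {"offset": [0,0.05,0],"yaw": 0,"claw": -1},
  {"offset": [0,0.05,0],"yaw": 0,"claw": -1},
  {"offset": [0,0.05,0],"yaw": 0,"claw": -1},
  {"offset": [0,0.04,0],"yaw": 0,"claw": -1},
  {"offset": [0,0.02,0],"yaw": 0,"claw": -1},
  {"offset": [0,0,0],"yaw": 0,"claw": -1},
  {"offset": [0,0,0],"yaw": 0,"claw": -1},
])

```text
t: 28.58
tool_pos: [0.539, -0.313, 0.0218]
eef_rot: [[0.999, -0.036, -0.0], [-0.036, -0.999, 0.001], [-0.001, -0.001, -1.0]]
wrist_force: [-0.6, 0.5, -1.1]
opening: 0.0159
```

```bash
python3 look.py 9
python3 - <<'E'
import cv2
cv2.imwrite('pics/s9z.png',cv2.resize(cv2.imread('pics/scene9.png')[180:320,250:440],None,fx=4,fy=4,interpolation=cv2.INTER_CUBIC))
E
```

```text
28.575 [ 0.53900148 -0.31297941  0.02179884] [-0.56545884  0.51820622 -1.08646144]
```

View pics/s9z.png

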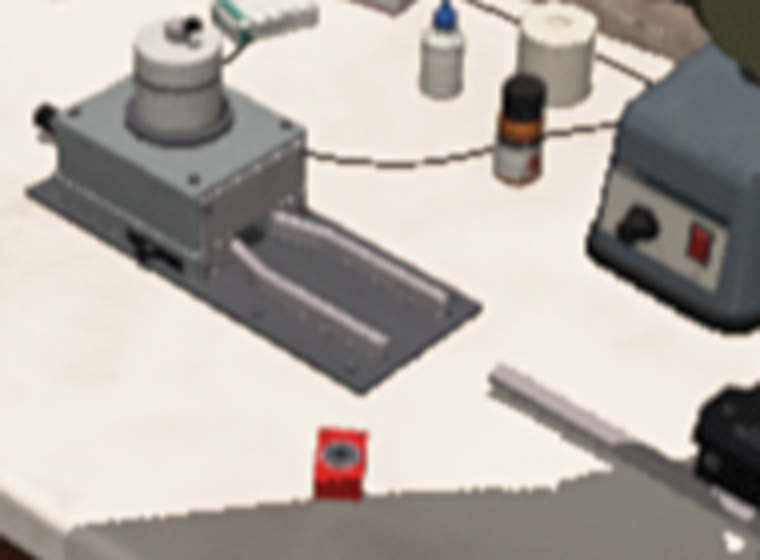

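View pics/top9.png

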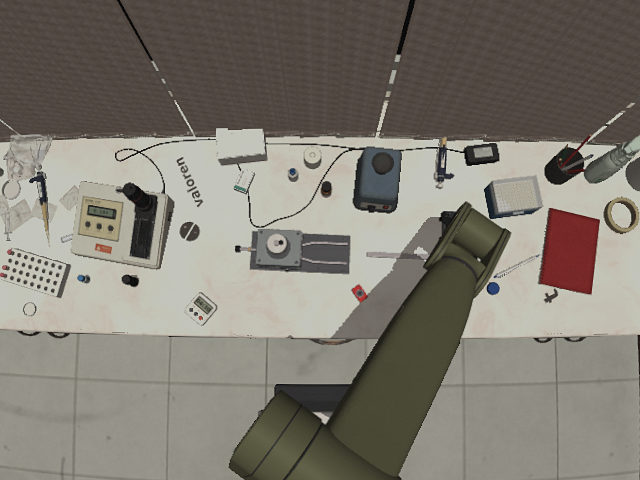

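The bay is empty, the slide is in the tunnel, and the stick is clear of the plate. Next I lower the stick.

servo_tool([
  {"offset": [0,0,0.006],"yaw": 0,"claw": -1},
  {"offset": [0,0,0.005],"yaw": 0,"claw": -1},
  {"offset": [0,0,0.002],"yaw": 0,"claw": -1},
  {"offset": [0,0,0],"yaw": 0,"claw": -1},
  {"offset": [0,0,0],"yaw": 0,"claw": -1},
])

```text
t: 29.3
tool_pos: [0.5391, -0.3139, 0.0143]
eef_rot: [[0.999, -0.037, 0.0], [-0.037, -0.999, -0.0], [0.0, 0.0, -1.0]]
wrist_force: [0.0, -0.9, -1.7]
opening: 0.0157
```

servo_tool([
  {"offset": [0,0,0.001],"yaw": 0,"claw": -1},
  {"offset": [0,0,0.001],"yaw": 0,"claw": -1},
  {"offset": [0,0,0],"yaw": 0,"claw": -1},
])

```text
t: 29.68
tool_pos: [0.5391, -0.3138, 0.0131]
eef_rot: [[0.999, -0.037, -0.0], [-0.037, -0.999, -0.0], [-0.0, 0.0, -1.0]]
wrist_force: [1.3, -0.7, -1.2]
opening: 0.0156
```

Release gently, then rise straight up.

servo_tool([
  {"offset": [0,0,0],"yaw": 0,"claw": -0.5},
  {"offset": [0,0,0],"yaw": 0,"claw": -0.2},
  {"offset": [0,0,0],"yaw": 0,"claw": 0.2},
  {"offset": [0,0,0],"yaw": 0,"claw": 0.6},
  {"offset": [0,0,0],"yaw": 0,"claw": 0.6},
  {"offset": [0,0,0],"yaw": 0,"claw": 0.6},
  {"offset": [0,0,0],"yaw": 0,"claw": 0.6},
])

```text
t: 30.55
tool_pos: [0.5391, -0.3138, 0.013]
eef_rot: [[0.999, -0.037, -0.0], [-0.037, -0.999, 0.0], [-0.0, -0.0, -1.0]]
wrist_force: [-0.1, -0.1, -0.3]
opening: 0.075
```

servo_tool([
  {"offset": [0,0,-0.03],"yaw": 0,"claw": 0.6},
  {"offset": [0,0,-0.06],"yaw": 0,"claw": 0.6},
  {"offset": [0,0,-0.06],"yaw": 0,"claw": 0.6},
  {"offset": [0,0,-0.06],"yaw": 0,"claw": 0.6},
  {"offset": [0,0.05,-0.06],"yaw": 0,"claw": 0.6},
  {"offset": [0,0.05,0],"yaw": 0,"claw": 0.6},
  {"offset": [0,0,0],"yaw": 0,"claw": 0.6},
])

```text
t: 31.42
tool_pos: [0.537, -0.3756, 0.1773]
eef_rot: [[0.999, -0.039, 0.002], [-0.039, -0.999, -0.002], [0.002, 0.002, -1.0]]
wrist_force: [-0.6, 1.2, -1.3]
opening: 0.0761
```

```bash
python3 look.py 10
python3 - <<'E'
import cv2
cv2.imwrite('pics/s10z.png',cv2.resize(cv2.imread('pics/scene10.png')[180:360,250:490],None,fx=3,fy=3,interpolation=cv2.INTER_CUBIC))
from h import *
snap('wrist','w10.png')
E
```

```text
31.425 [ 0.53704935 -0.37560267  0.17731162] [-0.59025528  1.24198219 -1.34114103]
```

View pics/s10z.png

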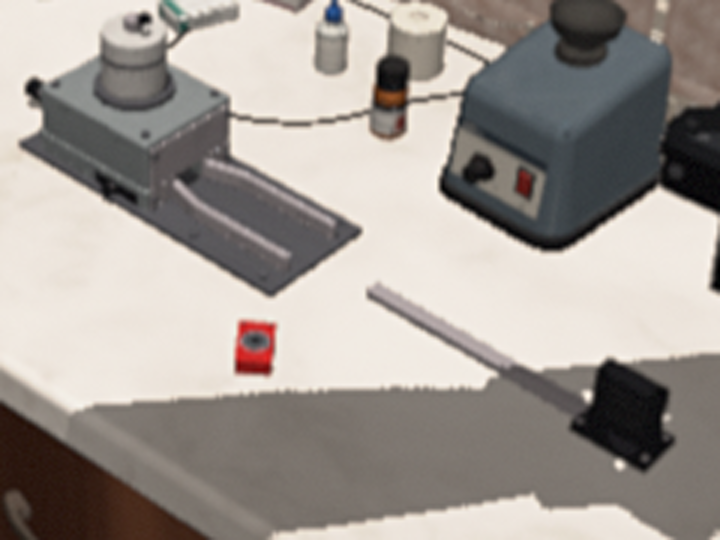

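View pics/w10.png

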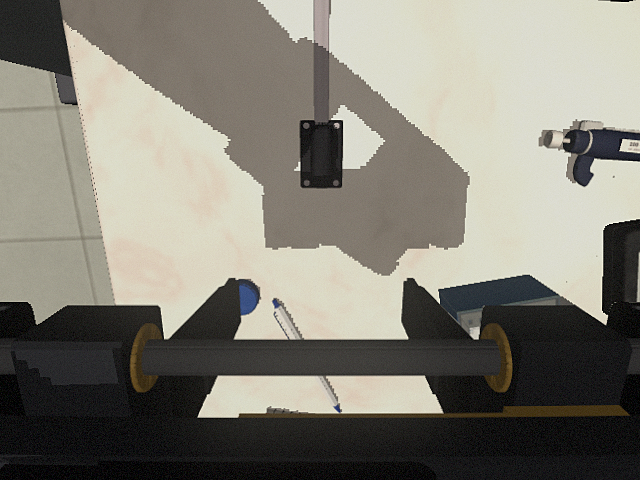

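The stick lies flat with its foot at wrist pixel (321,154), and its tip is clear of the base plate. The bay and mouth are empty, and the bystanders look undisturbed.

```bash
python3 -c "
from plant import *
print(job_done())"
```

```text
the job is handed in; nothing more can be done
None
```

The slide is loaded and, by feel, held by the catch. The push stick is drawn out and lying flat on the worktop, and I handed the job in at about 31.5 s. `job_done()` reports no verdict.

- **Feeding:** I picked up the stick by its grip and swung it clear of the mixer. I then pushed the silver slide (not the red look-alike) through the funnel and tunnel in small steps. The wrist force rose to about 12 N, dipped by about 1 N, then climbed to 15.7 N with almost no advance, which fits the catch snapping and then the buffer. The highest force I read was 15.7 N, but readings come only at the end of each call, so a brief higher peak would not show.
- **Catch check:** When I backed off, the force vanished within about 5 mm. I drew back about 30 mm and pushed forward again, and met the slide at nearly the same place. That puts its origin about 41 mm past the counter's origin; the limit is 22.5 mm. I can't see inside the tunnel, so this rests on force and position only.
- **Final pictures:** The loading bay is empty. The stick lies flat with its tip about 40 mm short of the base plate. The vial and the dropper bottle look undisturbed; I last saw the timer just before setting the stick down, and nothing came near it. No check failed.

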